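# Flip the station cover open and click the round key

## Task

Swing the hinged metal cover of the control station up and over to the left, past its balance point, and lay it gently against its stop so that it stays open on its own; do not let it slam. Then press the round key underneath just until it clicks (you feel the push-back drop), without pushing on down to its stop, and let it come back up. Leave the square key and the things lying around alone.

Things in the scene. Friction and masses are not known exactly. Their poses are not given: they have to be found in the camera images.
- station: Grey control box, 150 x 176 mm in plan, fixed to the bench; its deck is 32 mm above the bench. Origin under its centre at bench level; x points from the handle side to the hinge side (roughly to the robot's left), y roughly towards the robot, z up. The cover hides two keys on the deck.
- cover_hinge (a point): Middle of the cover's hinge line, which runs along the station's y axis, 60 mm from the station's centre (on the robot's left) and 72 mm above the bench.
- cover_handle (a point): Middle of the steel bar handle of the cover: a round bar 12 mm thick and parallel to the hinge line, 160 mm from it; 90 mm of it are free between its two end arms, and 48 mm lie open between bar axis and the cover's front edge. With the cover shut the bar is level with the hinge, on the robot's right. The point turns with the cover.
- cover (a joint): Angle of the cover, rad: 0 shut and level, about 1.57 upright, 2.0 leaning over on its stop. Aluminium hood 110 x 170 mm, 0.25 to 0.5 kg with a free hinge: gravity shuts it before about 1.6 (the balance point) and drops it onto the stop beyond. Let go well short of the stop it slams; faster than 2 rad/s in the last part (beyond 1.75) is a slam.
- key_round_base: Fixed square housing, 50 x 50 mm, of the round key; it stands on the station's deck, near or far under the cover. Origin under its centre at deck level, z up. The key's flat round cap (34 mm across) is centred over it, its top 20 to 30 mm above this origin: the stem is set differently each time, so the exact height must be felt or seen.
- key_round (a joint): Travel of the round key, m: 0 up, growing downward, stop at 0.0075. It resists with 3.6 N at first, 5.8 N at 0.0017, then the push-back drops (the click) to 3.2 N at 0.0043 (it has clicked from 0.0025 on), and rises again to 5.4 N at 0.006 and 7.5 N at the stop; beyond 0.0065 is too far. It springs back when released.
- key_square_base: The same housing with a square cap, 32 x 32 mm, at the other place beside it, 72 mm away: not to be pressed.
- key_square (a joint): Travel of the square key, m: 0 up, same spring as the round key.
- rock: Loose grey rock, 52 x 66 x 45 mm, behind the station; origin under its centre. To be left alone.
- screwdriver: Screwdriver with a yellow handle, 166 mm long, 23 mm thick, lying left of the station; origin under its middle. To be left alone.
- sanding_block: Brown sanding block, 58 x 95 x 28 mm, lying right of the station; origin under its centre. To be left alone.
Mind the look-alikes: they are no part of the job. Of the things that look like the station, the larger one is meant.

How it is judged:
By the outcome, as a careful person would: the job done as asked, in the order asked, and still so for the second after the job is handed in, with the robot touching nothing.
It also fails if it takes over 58 s, if anything falls off the work surface, if the arm or the gripper's body presses on something with over 40 N, if the wrist force passes 120 N, or if a joint passes its speed limit or range.

## Robot

A 6-joint arm with a two-finger parallel gripper is mounted at the origin on a cart in front of the work surface, level with it; the furniture and walls round the work are solid. World frame = base frame: x ahead of the robot, y to its left, z up, the work surface at z = 0. Lengths are in m, angles in degrees, forces in N, time in s.
With the tool pointing down it reaches from about 0.25 to 0.725 m from the base axis. Payload 9.7 kg.
Tool frame: the origin (TCP) lies midway between the tips of the shut fingers; the grasp point (between the pads) lies 19 mm behind it; z points along the fingers, y is the line along which they close (so a half turn about z gives the same grasp; the last joint's range is limited). The gripper opens to 85 mm and grips with 20 to 120 N. Pads are 22 mm wide; open, the fingers measure 114 mm over their backs; the gripper's body (76 mm by 85 mm) begins 54 mm behind the grasp point. The pads swing forward as they close: fully open they stand 13 mm farther back than shut.
Start: joints at [63.541, 4.979, 10.078, 95.1, 0, 90], TCP at [0.245, 0.492, 0.231] pointing down, gripper open.
Joint ranges: [-179.16, 179.16], [-48.56, 103.87], [-65.8, 70.77], [-126.05, 130.52], [-82.76, 87.17], [-180, 180]. Speed limits (degrees/s): [127.2, 127.2, 147.25, 180, 180, 180].

## Interface

Orientations are given as [roll, pitch, yaw] about the fixed x, y, z axes, in that order (R = Rz(yaw) Ry(pitch) Rx(roll)).
In Python, from workcell import * gives the robot as it stands.
- The arm moves only by the tool servo_tool, never from a script. Its argument "moves" is a list of rows, each a list of 4 numbers: the shift along the world's x, y, z in a scale on which 1.0 is 60 cm, then the turn about the world's z in a scale on which 1.0 is 45 degrees. A call has 1 to 20 rows; each row is the pose to reach, as a shift and turn from the pose commanded when the call began; what a row does not reach only later rows make up. A row lasts 1/12 s, in which the tool goes at most 41.7 mm and 7.16 degrees, less where a joint would pass 70% of its speed; a pose out of reach is approached as far as the arm can. A shift or turn number past 1, either way, is cut back to 1. A call with a gripper value outside its range is refused whole. "claw" is the closure, from 0 (fully open) to 1 (shut), set as the call begins (left out, the last holds). The fingers move at their own pace and stop on an object; "force" is the grip in N (left out, the last holds). Time passes only in rows, so rows that repeat a pose let the fingers close. It gives the time, the measured TCP pose, the force, the opening and the grip force at its end, in the units of the state.
- get_obs(): the state, without advancing time (a new reading comes with each control period).
- camera(name): name is "side" or "top"; returns the picture (420x560x3 uint8, red, green, blue); there is no depth.
- get_calibration(name): a dict with "fx", "fy", "cx", "cy" (pixels), "rvec" (rotation vector, rad) and "tvec" (3), from world to camera coordinates, as OpenCV has them. Camera axes: x right, y down, z forward; pixel columns grow to the right and rows downward; lengths in m; the calibration is good to about 2 mm. A picture is of the moment at which its call begins. get_calibration takes no time and is no camera call.
- job_done(): hands the job in; it is judged then, once.
The state is a dict: "time": time; "q": joint angles; "qd": joint speeds; "joint_efforts": joint torques, N m; "ee_pos": TCP position; "tcp_rot": TCP orientation; "wrist_force": force on the tool from outside, world axes, zero at the start; "torque": the same for the moment, N m; "opening": finger opening in m; "grasp_force": force on a finger pad.
Only numpy, scipy, OpenCV 4.12 (cv2) and the standard library are available. Lean on these libraries where they do the work, as an engineer would, in place of code of your own. Each camera call takes 0.05 s, during which the arm holds its last target. There are 200 camera calls.

## Working session

There is one attempt and no reset: what is moved stays moved. The work goes in short steps, Python scripts to look and compute and a tool call to move; the robot and the scene stay as the last step left them, time stands still between calls to the robot, and variables do not carry over. Pictures are saved under pics/ and viewed, at most 10 in all, crops included, and the job is handed in when it is done.

Besides the shell and the picture viewer there is one more tool, called after ">>>" by a JSON object that holds its "method" and its "body", one argument or row to a line. servo_tool: Moves the arm, as the interface text tells. Its arguments: {"type":"object","properties":{"moves":{"type":"array","items":{"type":"array","items":{"type":"number"}}},"claw":{"type":"number"},"force":{"type":"number"}},"required":["moves"]}

```bash
mkdir -p pics; ls; python3 - <<'E'
from workcell import *
import cv2
for n in("side","top"):
    cv2.imwrite(f"pics/{n}0.png",cv2.cvtColor(camera(n),cv2.COLOR_RGB2BGR)); print(n,get_calibration(n))
o=get_obs(); print({k:o[k] for k in("time","ee_pos","tcp_rot","wrist_force","opening")})
E
```

```text
pics
side {'fx': 424.4652585729743, 'fy': 424.4652585729743, 'cx': 279.532806398671, 'cy': 204.88443426603666, 'rvec': array([ 1.86622492, -0.64566517,  0.40798912]), 'tvec': array([-0.46921689,  0.21687553,  0.67936108])}
top {'fx': 448.4666910986297, 'fy': 448.4666910986297, 'cx': 273.02326588408255, 'cy': 210.97518236032985, 'rvec': array([ 2.13790494, -2.10082853,  0.16774905]), 'tvec': array([-0.01078002,  0.56449348,  0.87621012])}
{'time': 0.1, 'ee_pos': array([0.24494904, 0.49221811, 0.23062803]), 'tcp_rot': array([-1.79929234e+02,  7.09665868e-04,  1.53544574e+02]), 'wrist_force': array([-0.4988728 , -0.64671957, -0.11696654]), 'opening': 0.08534321001954925}
```

View pics/side0.png

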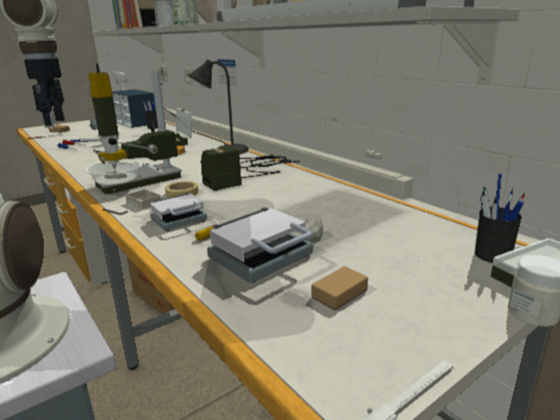

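View pics/top0.png

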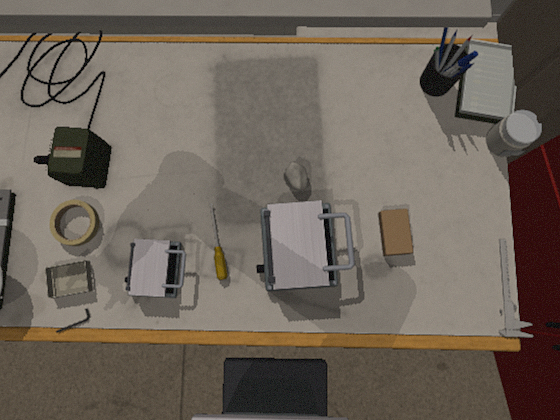

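The station candidates are the box at top (300,245) and the one at top (155,268). The one at (300,245) is clearly larger, and the sanding block lies right of it, the screwdriver left and the rock behind, so it fits. I'll confirm with an enlarged crop.

```bash
cat > h.py <<'E'
import numpy as np, cv2
from workcell import *
def ray(n,u,v):
    c=get_calibration(n);R=cv2.Rodrigues(c["rvec"])[0]
    d=R.T@np.array([(u-c["cx"])/c["fx"],(v-c["cy"])/c["fy"],1]);return -R.T@c["tvec"],d
def onz(n,u,v,z):
    o,d=ray(n,u,v);return o+d*(z-o[2])/d[2]
def proj(n,P):
    c=get_calibration(n);return cv2.projectPoints(np.array(P,float).reshape(-1,1,3),c["rvec"],c["tvec"],np.array([[c["fx"],0,c["cx"]],[0,c["fy"],c["cy"]],[0,0,1]]),None)[0][:,0]
E
python3 - <<'E'
import cv2,numpy as np
a=cv2.imread("pics/top0.png")[190:305,245:365];b=cv2.imread("pics/side0.png")[195:285,195:330]
a=cv2.resize(a,(480,460),interpolation=cv2.INTER_CUBIC)
b=cv2.resize(b,None,fx=2.3,fy=2.3,interpolation=cv2.INTER_CUBIC)
o=np.zeros((460,795,3),np.uint8);o[:,:480]=a;o[:b.shape[0],482:482+b.shape[1]]=b[:,:313];cv2.imwrite("pics/crop.png",o)
E
```

```text
(no output)
```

View pics/crop.png

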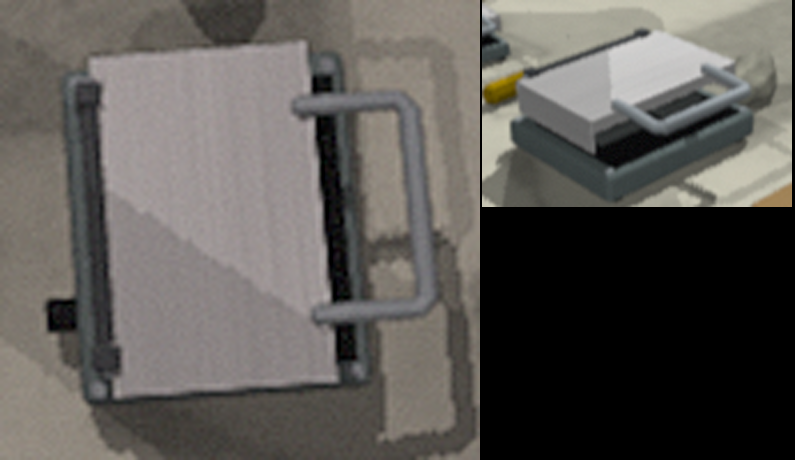

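The crop confirms the larger station: hood, hinge rod on the left at crop x≈85–105, and the bar from crop (408,100) to (427,305), i.e. top pixels (347,215) to (351.8,266).

```bash
python3 - <<'E'
from h import *
np.set_printoptions(precision=4,suppress=True)
p=lambda x,y:(245+x/4,190+y/4)
A=onz("top",*p(408,100),.072);B=onz("top",*p(427,305),.072);print("bar",A,B,np.linalg.norm(A-B),(A+B)/2)
u=(A-B)[:2];print("yaw of bar from +x",np.degrees(np.arctan2(u[1],u[0])))
# hinge rod
H=[onz("top",*p(*c),.072) for c in((88,95),(107,360))];print("hinge",H, (H[0]+H[1])/2)
u=(H[0]-H[1]);print(np.degrees(np.arctan2(u[1],u[0])),np.linalg.norm(u))
# station rim corners, deck z .032
C=[onz("top",*p(*c),.032) for c in((66,75),(340,55),(368,380),(90,402))];print(np.array(C),np.mean(C,0))
print([np.linalg.norm(C[i]-C[(i+1)%4]) for i in range(4)])
for n,c in(("near",(662,127)),("far",(745,92))): 
  q=onz("side",195+(c[0]-482)/2.3,195+c[1]/2.3,.072);print(n,q)
print([onz("top",*c,h) for c,h in(((296,178),.045),((397,232),.028),((219,262),.02))])
E
```

```text
bar [ 0.5548 -0.15    0.072 ] [ 0.4527 -0.1583  0.072 ] 0.10245060180930694 [ 0.5038 -0.1542  0.072 ]
yaw of bar from +x 4.642515953691243
hinge [array([0.5548, 0.0107, 0.072 ]), array([ 0.4231, -0.0015,  0.072 ])] [0.4889 0.0046 0.072 ]
5.27217247215372 0.13231896285938896
[[ 0.5722  0.0239  0.032 ]
 [ 0.5852 -0.1203  0.032 ]
 [ 0.4164 -0.134   0.032 ]
 [ 0.4027  0.0076  0.032 ]] [ 0.4942 -0.0557  0.032 ]
[np.float64(0.14482152574194695), np.float64(0.16935296307843728), np.float64(0.14232083696728134), np.float64(0.17034126221256424)]
near [ 0.4574 -0.1575  0.072 ]
far [ 0.5513 -0.1518  0.072 ]
[array([ 0.6368, -0.0478,  0.045 ]), array([ 0.5281, -0.2601,  0.028 ]), array([0.4596, 0.1109, 0.02  ])]
```

The rows are not in the units I measure in: shifts go in shares of 60 cm and turns go in shares of 45 degrees. I convert before sending: -6 cm is -0.1, -3 cm is -0.05, 0.1 rad is 0.1273.

>>> {"method": "servo_tool", "body": {
  "moves": [
    [0.0167,-0.05,0,0.1273],
    [0.0333,-0.1,0,0.1273],
    [0.0333,-0.1,0,0.1273]
  ],
  "claw": 0.45,
  "force": 30
}}

```text
time: 0.35
ee_pos: [0.2658, 0.429, 0.2315]
tcp_rot: [-179.9, 0.0, 159.2]
wrist_force: [-0.9, -0.8, 0.6]
opening: 0.0515
grasp_force: 0.0
```

```bash
python3 -c "
from workcell import *
o=get_obs();print(o)"
```

```text
{'time': 0.35, 'q': array([ 5.82501740e+01, -1.16368501e+00,  3.79631525e+00,  9.50303197e+01,
       -5.50895323e-02,  7.90373293e+01]), 'qd': array([ 2.1894463 ,  2.29363223,  2.60301668, -1.61882057,  1.09323538,
        4.93752899]), 'joint_efforts': array([ -1.19640145, -45.39374471,  44.22226667,   0.16603088,
        -0.09850053,  -1.04708042]), 'ee_pos': array([0.26580002, 0.42901021, 0.23153421]), 'tcp_rot': array([-1.79920487e+02,  4.07115755e-02,  1.59212907e+02]), 'wrist_force': array([-0.86553847, -0.78532418,  0.58695928]), 'torque': array([-0.02164261,  0.01734022,  0.01842762]), 'grasp_force': 0.0, 'opening': 0.051530135357074874}
```

Scaled: -58.6 cm is -0.9767, 23.9 cm is 0.3983, 0.45 rad is 0.573.

>>> {"method": "servo_tool", "body": {
  "moves": [
    [0.0333,-0.0667,0,0.0255],
    [0.0583,-0.1333,0,0.0637],
    [0.0833,-0.2,0,0.1273],
    [0.1083,-0.2667,0,0.191],
    [0.1333,-0.3333,0,0.2546],
    [0.1583,-0.4,0,0.3183],
    [0.1833,-0.4667,0,0.382],
    [0.2083,-0.5333,0,0.4456],
    [0.2333,-0.6,0,0.5093],
    [0.2583,-0.6667,0,0.573],
    [0.2833,-0.7333,0,0.573],
    [0.3083,-0.7917,0,0.573],
    [0.3333,-0.8417,0,0.573],
    [0.3583,-0.8917,0,0.573],
    [0.3783,-0.9333,0,0.573],
    [0.3917,-0.9667,0,0.573],
    [0.3983,-0.9767,0,0.573],
    [0.3983,-0.9767,-0.05,0.573],
    [0.3983,-0.9767,-0.1,0.573],
    [0.3983,-0.9767,-0.1,0.573]
  ],
  "claw": 0.5
}}

```text
time: 2.02
ee_pos: [0.5018, -0.1525, 0.1655]
tcp_rot: [179.8, -0.4, -175.0]
wrist_force: [0.3, 0.1, -1.3]
opening: 0.0425
grasp_force: 0.0
```

```bash
python3 -c "
from h import *
o=get_obs();print(o['ee_pos'],o['tcp_rot'],o['wrist_force'],o['opening'])
t=camera('top');s=camera('side')
a=cv2.resize(t[180:300,240:380],(560,480),interpolation=2)
b=cv2.resize(s[150:300,190:340],(480,480),interpolation=2)
cv2.imwrite('pics/c2.png',cv2.cvtColor(cv2.resize(np.hstack([a,b]),(800,369)),cv2.COLOR_RGB2BGR))"
```

```text
[ 0.50177922 -0.15254275  0.16547305] [ 179.81076098   -0.44626056 -174.95767825] [ 0.25585078  0.09672446 -1.28781073] 0.042520953246487185
```

View pics/c2.png

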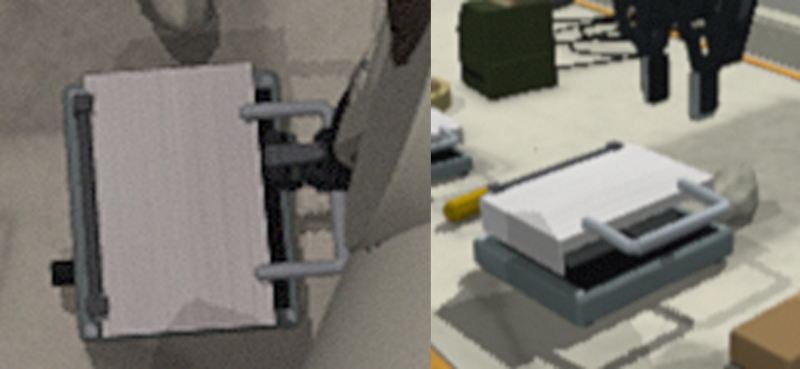

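The gripper hangs over the handle bar with the fingers on either side of it. Next I descend and grip.

Scaled: -11.5 cm is -0.1917, -11 cm is -0.1833.

>>> {"method": "servo_tool", "body": {
  "moves": [
    [0,0,-0.05,0],
    [0,0,-0.1,0],
    [0,0,-0.1417,0],
    [0,0,-0.1667,0],
    [0,0,-0.1833,0],
    [0,0,-0.1917,0],
    [0,0,-0.1917,0],
    [0,0,-0.1917,0]
  ]
}}

```text
time: 2.78
ee_pos: [0.5049, -0.1537, 0.0579]
tcp_rot: [-180.0, 0.1, -174.9]
wrist_force: [0.2, -0.2, 0.2]
opening: 0.0429
grasp_force: 0.0
```

>>> {"method": "servo_tool", "body": {
  "moves": [
    [0,0,0,0],
    [0,0,0,0],
    [0,0,0,0],
    [0,0,0,0],
    [0,0,0,0],
    [0,0,0,0]
  ],
  "claw": 1,
  "force": 30
}}

```text
time: 3.28
ee_pos: [0.5046, -0.1525, 0.0575]
tcp_rot: [179.9, 0.1, -174.9]
wrist_force: [-0.9, 7.9, 5.6]
opening: 0.0107
grasp_force: 29.4
```

The grip is on the bar. Now I swing the cover along its arc, from 0 to 1 rad.

Scaled: 13.45 cm is 0.2242, 4.85 cm is 0.0808.

>>> {"method": "servo_tool", "body": {
  "moves": [
    [0,0.0003,0.0133,0],
    [0,0.0013,0.0267,0],
    [0,0.003,0.04,0],
    [0,0.0053,0.0533,0],
    [-0.0008,0.0083,0.0658,0],
    [-0.0008,0.0117,0.0792,0],
    [-0.0017,0.0158,0.0917,0],
    [-0.0017,0.0208,0.1042,0],
    [-0.0025,0.0267,0.1158,0],
    [-0.0025,0.0325,0.1275,0],
    [-0.0033,0.0392,0.1392,0],
    [-0.0042,0.0467,0.1508,0],
    [-0.005,0.0542,0.1617,0],
    [-0.0058,0.0625,0.1717,0],
    [-0.0067,0.0717,0.1817,0],
    [-0.0067,0.0808,0.1917,0],
    [-0.0075,0.09,0.2,0],
    [-0.0083,0.1,0.2083,0],
    [-0.01,0.1117,0.2167,0],
    [-0.0108,0.1225,0.2242,0]
  ]
}}

```text
time: 4.95
ee_pos: [0.4982, -0.0816, 0.1938]
tcp_rot: [-179.7, 0.2, -175.0]
wrist_force: [1.8, -8.4, 9.2]
opening: 0.0105
grasp_force: 30.2
```

```bash
python3 -c "
from h import *
t=camera('top');s=camera('side')
a=cv2.resize(t[150:300,220:380],(512,480),interpolation=2)
b=cv2.resize(s[100:300,170:350],(432,480),interpolation=2)
cv2.imwrite('pics/c3.png',cv2.cvtColor(cv2.resize(np.hstack([a,b]),(800,406)),cv2.COLOR_RGB2BGR))"
```

```text
(no output)
```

View pics/c3.png

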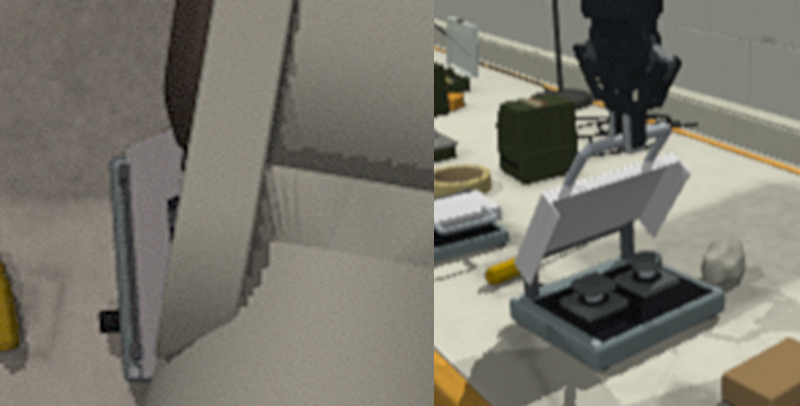

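The cover is about 1 rad up and still gripped, with both keys visible on the deck. I continue past the balance point.

Scaled: 11.45 cm is 0.1908, 2.5 cm is 0.0417.

>>> {"method": "servo_tool", "body": {
  "moves": [
    [-0.0008,0.0117,0.0067,0],
    [-0.0017,0.0233,0.0133,0],
    [-0.0033,0.035,0.0192,0],
    [-0.0042,0.0475,0.0242,0],
    [-0.005,0.06,0.0283,0],
    [-0.0067,0.0725,0.0325,0],
    [-0.0075,0.085,0.0358,0],
    [-0.0083,0.0983,0.0383,0],
    [-0.01,0.1117,0.04,0],
    [-0.0108,0.125,0.0417,0],
    [-0.0117,0.1383,0.0425,0],
    [-0.0133,0.1517,0.0425,0],
    [-0.0142,0.165,0.0417,0],
    [-0.0158,0.1775,0.04,0],
    [-0.0167,0.1908,0.0383,0]
  ]
}}

```text
time: 6.3
ee_pos: [0.4876, 0.0352, 0.2138]
tcp_rot: [180.0, 0.0, -174.9]
wrist_force: [3.5, -1.6, 2.0]
opening: 0.0105
grasp_force: 32.5
```

Scaled: 3.8 cm is 0.0633, 3.7 cm is 0.0617.

>>> {"method": "servo_tool", "body": {
  "moves": [
    [0,0.0067,-0.0017,0],
    [-0.0008,0.0133,-0.0025,0],
    [-0.0017,0.02,-0.0042,0],
    [-0.0025,0.0258,-0.0058,0],
    [-0.0033,0.0325,-0.0075,0],
    [-0.0033,0.0383,-0.01,0],
    [-0.0042,0.045,-0.0125,0],
    [-0.005,0.0508,-0.015,0],
    [-0.0058,0.0567,-0.0175,0],
    [-0.0058,0.06,-0.0183,0],
    [-0.0058,0.0617,-0.0192,0],
    [-0.0058,0.0633,-0.02,0],
    [-0.0058,0.0633,-0.02,0],
    [-0.0058,0.0633,-0.02,0]
  ]
}}

```text
time: 7.47
ee_pos: [0.4841, 0.0724, 0.2015]
tcp_rot: [-180.0, -0.0, -174.9]
wrist_force: [4.0, -0.2, 0.8]
opening: 0.0103
grasp_force: 32.8
```

Scaled: 0.5 cm is 0.0083, 0.4 cm is 0.0067.

>>> {"method": "servo_tool", "body": {
  "moves": [
    [0,0.0017,-0.0008,0],
    [0,0.0033,-0.0017,0],
    [0,0.005,-0.0025,0],
    [-0.0008,0.0067,-0.0033,0],
    [-0.0008,0.0083,-0.0042,0],
    [-0.0008,0.0083,-0.0042,0],
    [-0.0008,0.0083,-0.0042,0]
  ]
}}

```text
time: 8.05
ee_pos: [0.4841, 0.0735, 0.201]
tcp_rot: [-179.5, 0.1, -175.1]
wrist_force: [3.5, -24.9, 12.9]
opening: 0.0106
grasp_force: 34.4
```

It is on its stop, since the reaction rose to about 25 N. I relax that, release and rise.

Scaled: -0.4 cm is -0.0067, -0.3 cm is -0.005.

>>> {"method": "servo_tool", "body": {
  "moves": [
    [0.0008,-0.005,0.0025,0],
    [0.0008,-0.0067,0.0033,0],
    [0.0008,-0.0067,0.0033,0]
  ]
}}

```text
time: 8.3
ee_pos: [0.484, 0.073, 0.2012]
tcp_rot: [-180.0, -0.0, -175.0]
wrist_force: [5.1, 0.2, 0.3]
opening: 0.0104
grasp_force: 32.8
```

Scaled: -24 cm is -0.4, -22 cm is -0.3667.

>>> {"method": "servo_tool", "body": {
  "moves": [
    [0,0,0,0],
    [0,0,0,0],
    [0,0,0,0],
    [0,0,0,0],
    [0,0,0.0083,0],
    [0,0,0.025,0],
    [0,0,0.05,0],
    [0,0,0.0833,0],
    [0,0,0.1167,0],
    [0,-0.0167,0.15,0],
    [0,-0.05,0.1667,0],
    [0,-0.1167,0.1667,0],
    [0,-0.1833,0.1667,0],
    [0,-0.25,0.1667,0],
    [0,-0.3167,0.1667,0],
    [0,-0.3667,0.1667,0],
    [0,-0.4,0.1667,0],
    [0,-0.4,0.1667,0]
  ],
  "claw": 0.55
}}

```text
time: 9.8
ee_pos: [0.4838, -0.1699, 0.3017]
tcp_rot: [-180.0, -0.0, -175.2]
wrist_force: [-0.2, 0.4, -0.1]
opening: 0.0384
grasp_force: 0.0
```

```bash
python3 -c "
from h import *
t=camera('top');s=camera('side')
cv2.imwrite('pics/t4.png',t[:,:,::-1]);cv2.imwrite('pics/s4.png',s[:,:,::-1])
a=cv2.resize(t[170:310,230:370],(480,480),interpolation=2)
b=cv2.resize(s[150:290,190:330],(480,480),interpolation=2)
cv2.imwrite('pics/c4.png',cv2.cvtColor(cv2.resize(np.hstack([a,b]),(800,400)),cv2.COLOR_RGB2BGR))"
```

```text
(no output)
```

View pics/c4.png

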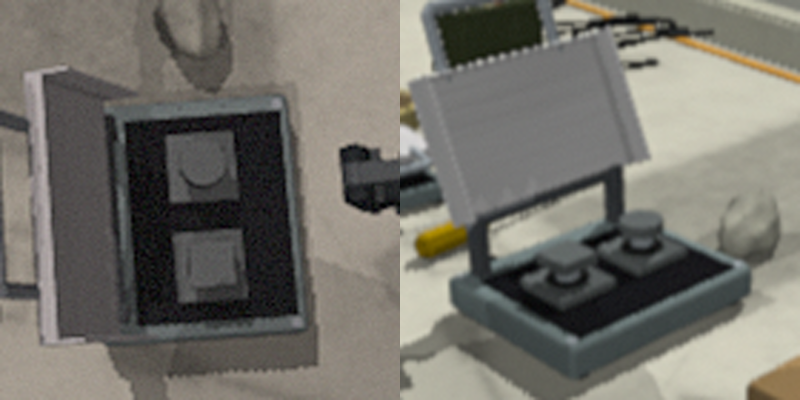

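The cover stays open on its stop. The round key is the far one (cap at top-crop (205,160), side-crop (641,222)); the square key is nearer the robot at (212,262).

```bash
python3 -c "
from h import *
k=2.857
tp=(230+204/k,170+161/k); sp=(190+241/k,150+222/k); hp=(230+202/k,170+168/k); sq=(230+210/k,170+266/k)
a,d=ray('top',*tp);b,e=ray('side',*sp)
s=np.linalg.lstsq(np.c_[d,-e],b-a,rcond=None)[0];P=a+s[0]*d;Q=b+s[1]*e;print(P,Q)
for z in(.044,.052,.057,.062):print(z,onz('top',*tp,z),onz('side',*sp,z),onz('top',*hp,z),onz('top',*sq,z))
# cap outline in top view at 1px scale
"
```

```text
[ 0.53197219 -0.05927329  0.06062729] [ 0.53255424 -0.05963902  0.06072755]
0.044 [ 0.53438769 -0.05998725  0.044     ] [ 0.55372464 -0.03053155  0.044     ] [ 0.5292602  -0.05858529  0.044     ] [ 0.45894088 -0.06485443  0.044     ]
0.052 [ 0.5332255  -0.05964374  0.052     ] [ 0.54359984 -0.04445228  0.052     ] [ 0.5281427 -0.058254   0.052    ] [ 0.45843625 -0.0644685   0.052     ]
0.057 [ 0.53249913 -0.05942905  0.057     ] [ 0.53727183 -0.05315274  0.057     ] [ 0.52744427 -0.05804694  0.057     ] [ 0.45812086 -0.06422729  0.057     ]
0.062 [ 0.53177277 -0.05921435  0.062     ] [ 0.53094383 -0.06185319  0.062     ] [ 0.52674583 -0.05783988  0.062     ] [ 0.45780547 -0.06398608  0.062     ]
```

Scaled: -21.7 cm is -0.3617, 11.1 cm is 0.185.

>>> {"method": "servo_tool", "body": {
  "moves": [
    [0.0167,0.05,-0.0333,0],
    [0.0417,0.1,-0.0667,0],
    [0.0667,0.15,-0.1167,0],
    [0.0783,0.185,-0.1667,0],
    [0.0783,0.185,-0.2167,0],
    [0.0783,0.185,-0.2667,0],
    [0.0783,0.185,-0.3,0],
    [0.0783,0.185,-0.325,0],
    [0.0783,0.185,-0.3417,0],
    [0.0783,0.185,-0.3533,0],
    [0.0783,0.185,-0.3617,0],
    [0.0783,0.185,-0.3617,0],
    [0.0783,0.185,-0.3617,0],
    [0.0783,0.185,-0.3617,0],
    [0.0783,0.185,-0.3617,0]
  ],
  "claw": 1
}}

```text
time: 11.15
ee_pos: [0.5315, -0.0557, 0.0852]
tcp_rot: [-180.0, 0.1, -175.0]
wrist_force: [-0.1, 0.0, 0.1]
opening: 0.0002
grasp_force: 0.0
```

```bash
python3 -c "
from h import *
o=get_obs();print(o['ee_pos'],o['wrist_force'],o['opening'])
t=camera('top');s=camera('side')
a=cv2.resize(t[170:310,230:370],(480,480),interpolation=2)
b=cv2.resize(s[150:290,190:330],(480,480),interpolation=2)
cv2.imwrite('pics/c5.png',cv2.cvtColor(cv2.resize(np.hstack([a,b]),(800,400)),cv2.COLOR_RGB2BGR))"
```

```text
[ 0.53152234 -0.05569372  0.08519559] [-0.14240393  0.03561589  0.05517561] 0.00015699586181947301
```

View pics/c5.png

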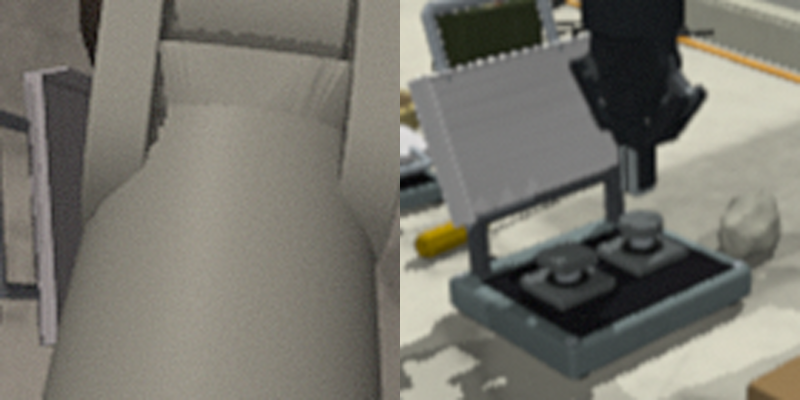

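Scaled: -2.1 cm is -0.035, -2 cm is -0.0333.

>>> {"method": "servo_tool", "body": {
  "moves": [
    [0,-0.005,-0.0083,0],
    [0,-0.005,-0.0167,0],
    [0,-0.005,-0.025,0],
    [0,-0.005,-0.03,0],
    [0,-0.005,-0.0333,0],
    [0,-0.005,-0.035,0],
    [0,-0.005,-0.035,0],
    [0,-0.005,-0.035,0]
  ]
}}

```text
time: 11.92
ee_pos: [0.5309, -0.0586, 0.0636]
tcp_rot: [-180.0, -0.0, -174.9]
wrist_force: [-3.1, 0.6, 4.0]
opening: -0.0
grasp_force: 2.0
```

Scaled: -0.15 cm is -0.0025, -0.1 cm is -0.0017.

>>> {"method": "servo_tool", "body": {
  "moves": [
    [0,0,-0.0008,0],
    [0,0,-0.0017,0],
    [0,0,-0.0025,0],
    [0,0,-0.0025,0]
  ]
}}

```text
time: 12.25
ee_pos: [0.5311, -0.0586, 0.062]
tcp_rot: [-180.0, 0.0, -174.9]
wrist_force: [-4.4, -0.0, 5.4]
opening: 0.0002
grasp_force: 2.9
```

Scaled: -0.1 cm is -0.0017, -0.05 cm is -0.0008.

>>> {"method": "servo_tool", "body": {
  "moves": [
    [0,0,-0.0008,0],
    [0,0,-0.0017,0],
    [0,0,-0.0017,0],
    [0,0,-0.0017,0]
  ]
}}

```text
time: 12.58
ee_pos: [0.5311, -0.0586, 0.061]
tcp_rot: [-180.0, 0.0, -174.9]
wrist_force: [-3.5, 0.2, 4.5]
opening: -0.0002
grasp_force: 2.4
```

The force went 4.0, 5.4, then 4.5 N, so the peak is passed (travel about 2.9 mm). I press 0.8 mm more for certainty, then let it up.

Scaled: -0.08 cm is -0.0013, -0.05 cm is -0.0008.

>>> {"method": "servo_tool", "body": {
  "moves": [
    [0,0,-0.0008,0],
    [0,0,-0.0013,0],
    [0,0,-0.0013,0],
    [0,0,-0.0013,0]
  ]
}}

```text
time: 12.92
ee_pos: [0.5311, -0.0586, 0.0599]
tcp_rot: [180.0, -0.0, -174.9]
wrist_force: [-2.5, -0.1, 3.3]
opening: -0.0
grasp_force: 1.7
```

>>> {"method": "servo_tool", "body": {
  "moves": [
    [0,0,0.0017,0],
    [0,0,0.005,0],
    [0,0,0.0083,0],
    [0,0,0.0167,0],
    [0,0,0.0333,0],
    [0,0,0.0667,0],
    [0,0,0.1167,0],
    [0,0,0.1667,0],
    [0,-0.05,0.2167,0],
    [0,-0.1167,0.25,0],
    [0,-0.1833,0.25,0],
    [0,-0.2167,0.25,0],
    [0,-0.2167,0.25,0]
  ]
}}

```text
time: 14.0
ee_pos: [0.531, -0.1925, 0.2108]
tcp_rot: [-179.9, 0.1, -175.2]
wrist_force: [0.1, 0.2, -0.9]
opening: 0.0001
grasp_force: 0.0
```

```bash
python3 -c "
from h import *
t=camera('top');s=camera('side')
a=cv2.resize(t[170:310,230:370],(480,480),interpolation=2)
b=cv2.resize(s[150:290,190:330],(480,480),interpolation=2)
cv2.imwrite('pics/c6.png',cv2.cvtColor(cv2.resize(np.hstack([a,b]),(800,400)),cv2.COLOR_RGB2BGR))"
```

```text
(no output)
```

View pics/c6.png

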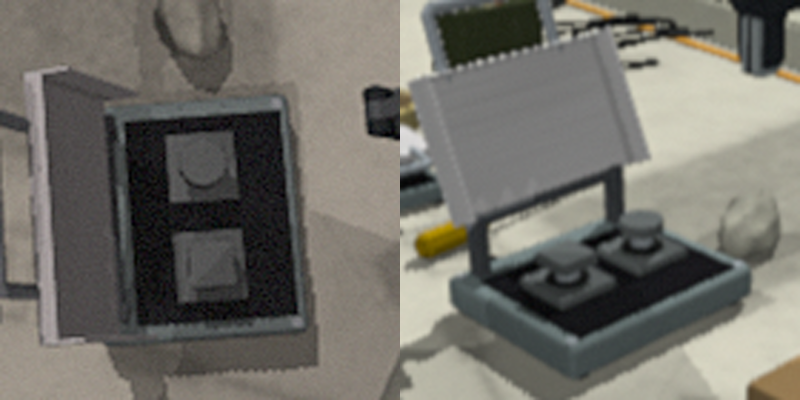

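The cover stays open, the round key (side-crop (641,222)) is back up, and the robot is clear of everything. Handing in.

```bash
python3 -c "
from workcell import *
print(job_done())"
```

```text
the job is handed in; nothing more can be done
None
```

The cover is laid open on its stop, and the round key was pressed just past its click (push-back fell from 5.4 N to 3.3 N at about 4 mm travel) and has come back up; the job was handed in at about 14 s.

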